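# Open the dial padlock of the science kit

## Task

Open the dial padlock on the science kit box: turn its dial clockwise until you feel the notch click and the shackle springs part-way out by itself, then pull the shackle straight out to its stop while the lock stays in its nest. Then take hold of the opened lock, lift it about 12 cm straight up off the box, dial upwards, and finish while holding it still up there: do not put it down or let go. Leave the other things on the table where they are.

Things in the scene. Friction and masses are not known exactly. Their poses are not given: they have to be found in the camera images.
- kit_box: fixed plywood case with dark steel corners, 245 x 260 x 55 mm (x, y, height). Origin on the table, straight below the middle of the lock's nest; its front (-x side, 100 mm from the origin) roughly faces the robot, its back (+x) is 145 mm off
- nest (a point): middle of the nest plate's top, 63 mm above the table, on the kit box lid (the plate is 8 mm thick); axes as kit_box. The lock lies in it between a 12 mm high back stop (+x), a 9 mm high front stop (-x) and 4 mm high side rims, about 1 mm clear
- staple (a point): middle of the steel staple in front of the nest: an arch, 6 mm thick in x, 26 mm wide in y, its top 99 mm above the table, 24 mm to +y of the nest's middle and 39 mm to its -x. The lock's short leg passes through it, so the lock cannot be lifted until the shackle is out by about 17 mm
- lock_center (a point): centre of the padlock's steel body, 64 x 62 x 36 mm (x, y, height), lying on its back with the dial up; whole lock about 0.45 kg. z is up; -x is the way the shackle slides out; the body is gripped across y (62 mm wide). In the nest this point is 81 mm above the table and the body's top 99 mm
- dial_center (a point): centre of the round knurled black dial, 40 mm in diameter, its flat top 10.5 mm above this point and its underside 10.5 mm below (1.5 mm above the body's top), on the middle of the body. Turns about z with the dial; a white pointer line on its top
- dial (a joint): angle of the dial (rad), grows clockwise seen from above; starts between -0.35 and 0.35. The hidden notch lies between 0.65 and 0.95, elsewhere each time: 0.3 to 1.3 rad clockwise of the start. There the shackle springs out and the dial stops dead (fingers gripping it with up to about 30 N then slip round it). Needs about 0.1 N m to turn
- shackle (a joint): how far the shackle is out (m): 0 locked, springs to about 0.014 when the dial reaches the notch, 0.030 at its stop; it stays where it is left. Pulling needs 1 to 3 N; before the click it is blocked
- crown (a point): middle of the shackle's crown, a round steel cross bar 9 mm thick along y (28 mm of it straight) at the outer end of a level U, 39 mm wide inside, at half the lock's height. From lock_center towards -x: 72 mm locked, about 86 mm sprung out, 102 mm at the stop. The lid is 26 mm below it
- lock: the whole padlock (body, dial and shackle); origin at the centre of its underside, axes as lock_center
- cup: bystander: clear plastic cup, 100 mm high, standing on the table; origin at its foot
- dish: bystander: clear shallow dish, 68 mm across, 14 mm high, on the rear right of the kit box lid
- lens: bystander: hand lens lying on the rear left of the kit box lid, 8 mm thick, 110 mm long
- stick: bystander: green stirring stick, 130 mm long, 9 mm high, on the table at the left of the kit box
- tweezers: bystander: steel tweezers, 100 mm long, 6 mm high, on the table at the right of the kit box
- goggles: bystander: clear safety goggles, 155 mm wide, 43 mm high, lying lenses up on the table
- jar: bystander: glass jar, 85 mm high, on the table

How it is judged (in metres and radians):
On the way, in this order (a step that is already met when the one before it is completed fails the run):
1. the dial has found the notch: the shackle has sprung out more than 8 mm, the lock still in its nest (value of joint shackle above 0.008 m and distance of lock from where it was at the start of the episode below 0.012 m), for 0.2 s.
2. the shackle is pulled out more than 24 mm, the lock still in its nest (value of joint shackle above 0.024 m and distance of lock from where it was at the start of the episode below 0.015 m), for 0.2 s.
3. the opened lock is lifted clear of the box (height (world z) of lock_center above 0.15 m and contact force between lock and the fingers above 1 N), for 0.2 s.
At the end, for the whole second after the job is handed in: The lock is held still by the fingers with its centre 165 to 320 mm above the table (84 to 239 mm higher than in the nest) and within 100 mm sideways of the nest, dial up within 20 degrees, the shackle still more than 20 mm out, nothing else carrying it (height (world z) of lock_center between 0.165 and 0.32 m and angle between lock_center's own z axis and vertical below 0.35 rad and horizontal distance between lock_center and kit_box below 0.1 m and value of joint shackle above 0.02 m and contact force between lock and the fingers above 1 N and contact force between lock and kit_box below 0.1 N and linear speed of lock below 0.04 m/s); the arm keeps its last pose, push and grip.
It fails at once if a bystander is disturbed (moved more than 30 mm) (distance of any of cup, dish, lens, stick, tweezers, goggles, jar from where it was at the start of the episode above 0.03 m).
It also fails if it takes over 58 s, if anything falls off the work surface, if the arm or the gripper's body presses on something with over 40 N, if the wrist force passes 120 N, or if a joint passes its speed limit or range.

## Robot

A 6-joint arm with a two-finger parallel gripper is mounted at the origin on the work surface. World frame = base frame: x ahead of the robot, y to its left, z up, the work surface at z = 0. Lengths are in mm, angles in rad, forces in N, time in s.
With the tool pointing down it reaches from about 325 to 900 mm from the base axis. Payload 6.1 kg.
Tool frame: the origin (TCP) lies on the centre line of the jaws, within the pads' length; the fingertips stand 19 mm ahead of it and the grasp point (between the pads) is the TCP; z points along the fingers, x is the direction in which the jaws open and shut, and the axes are right-handed (so a half turn about z gives the same grasp; the last joint's range is limited). The gripper opens to 85 mm and grips with 20 to 120 N. Pads are 22 mm wide; open, the fingers measure 114 mm over their backs; the gripper's body (76 mm by 85 mm) begins 54 mm behind the grasp point. The pads swing forward as they close: fully open they stand 13 mm farther back than shut.
Start: joints at [-1.3, 0.22, 1.526, -0, 1.395, -0.126], TCP at [241.535, -576.434, 228.1] pointing down, gripper open.
Joint ranges: [-2.98, 2.98], [-0.91, 2.08], [0.09, 2.57], [-1.24, 4.39], [0.2, 2.65], [-2.68, 2.68]. Speed limits (rad/s): [2.57, 2.57, 3.01, 3.14, 3.14, 3.14].

## Interface

Orientations are given as a 3x3 rotation matrix whose columns are the frame's x, y, z axes.
In Python, from workcell import monitor, get_image, arm, finder gives the robot as it stands.
- The arm moves only by the tool send_rows, never from a script. Its argument "steps" is a list that holds one entry, the list of rows, each a list of 5 numbers: the shift along the tool's x, y, z in cm, then the turn about the tool's z in degrees, then the opening, from 0 (shut) to 1 (fully open). In form: [[[x, y, z, roll, hand], ...]]. A call has 1 to 12 rows; each row shifts and turns the commanded pose from where the row before left it, along the tool's axes as they then stand; what a row does not reach is not made up. A row lasts 1/10 s, in which the tool goes at most 50 mm and 8.59 degrees, less where a joint would pass 70% of its speed; a pose out of reach is approached as far as the arm can. A call with a gripper value outside its range is refused whole. The fingers move at their own pace and stop on an object; "newtons" is the grip in N (left out, the last holds). Time passes only in rows, so rows that do not move let the fingers close. It gives the time, the measured TCP pose, the force and the opening at its end, in the units of the state.
- monitor.sense(): the state, without advancing time (a new reading comes with each control period).
- get_image(name): name is "side" or "top"; returns a dict with "img" (480x640x3 uint8, blue, green, red), "camera_matrix" (3x3 intrinsics, pixels), "rvec" (rotation vector, rad) and "tvec" (3), from world to camera coordinates, as OpenCV has them. Camera axes: x right, y down, z forward; pixel columns grow to the right and rows downward; lengths in mm; the calibration is good to about 2 mm. A picture is of the moment at which its call begins. There is no depth.
- arm.hand_in(): hands the job in, once; it reports no verdict.
Trained networks look in a picture, given as the dict that the camera call returned (one of the last four; its "shot" number tells which), for a name from the list of things; names that differ only in an ending like _2 or _b are one class to them, and where a whole thing is asked for, a point or a joint stands for the part that bears it (a point fixed in the world has none). Each returns a list of dicts, best first, with "p" (0 to 1); they miss things now and then, are a little off and sometimes report something else, mostly with a low value. They report only what shows in the picture. A call takes as long as a camera call.
- finder.regions_of(name, picture): "pixels" (480x640 bool, what is visible of it) and "at" ([column, row] in pixels, amid what is visible of it).
- finder.spot_point(name, picture): "at" ([column, row] in pixels: a listed point, or the origin of a listed thing).
The state is a dict: "time_s": time; "joint_positions": joint angles; "qvel": joint speeds; "joint_torque": joint torques, N m; "tool_pos": TCP position; "tcp_rot": TCP orientation; "force": force on the tool from outside, world axes, zero at the start; "ft_torque": the same for the moment, N m; "opening": finger opening in mm.
Only numpy, scipy, OpenCV 4.12 (cv2) and the standard library are available. Lean on these libraries where they do the work, as an engineer would, in place of code of your own. Each camera call takes 0.05 s, during which the arm holds its last target. There are 200 camera calls.

## Working session

There is one attempt and no reset: what is moved stays moved. The work goes in short steps, Python scripts to look and compute and a tool call to move; the robot and the scene stay as the last step left them, time stands still between calls to the robot, and variables do not carry over. Pictures are saved under pics/ and viewed, about 8 in all and at most 12, crops included, and the job is handed in when it is done.

Besides the shell and the picture viewer there is one more tool, called after "Call:" in YAML: its name, and indented under it one key for each argument. send_rows: Moves the arm, as the interface text tells. Its arguments: {"type":"object","properties":{"steps":{"type":"array","items":{"type":"array","items":{"type":"array","items":{"type":"number"}}}},"newtons":{"type":"number"}},"required":["steps"]}

```bash
mkdir -p pics
cat > h.py <<'E'
import numpy as np, cv2
from workcell import monitor, get_image, arm, finder
def ray(P,uv):
    R=cv2.Rodrigues(np.array(P["rvec"],float))[0]; t=np.array(P["tvec"],float).ravel()
    n=cv2.undistortPoints(np.array([[uv]],float),np.array(P["camera_matrix"],float),None)[0,0]
    return -R.T@t, R.T@np.array([n[0],n[1],1.])
def atz(P,uv,z):
    c,d=ray(P,uv); return c+d*(z-c[2])/d[2]
def tri(P,a,Q,b):
    c,d=ray(P,a);e,f=ray(Q,b)
    s=np.linalg.lstsq(np.c_[d,-f],e-c,rcond=None)[0]
    p,q=c+d*s[0],e+f*s[1]; return (p+q)/2,np.linalg.norm(p-q)
E
python3 - <<'E'
from h import *
T=get_image("top");S=get_image("side")
cv2.imwrite("pics/t1.png",T["img"]);cv2.imwrite("pics/s1.png",S["img"])
np.set_printoptions(precision=1,suppress=True)
Z=dict(nest=63,staple=99,lock_center=81,dial_center=109.5,crown=81,lock=63,kit_box=0,cup=0,dish=55,lens=55,stick=0,tweezers=0,goggles=0,jar=0)
for n,z in Z.items():
    a=finder.spot_point(n,T);b=finder.spot_point(n,S)
    print(n,[(x["at"],round(x["p"],2),atz(T,x["at"],z)[:2]) for x in a[:1]],[(x["at"],round(x["p"],2),atz(S,x["at"],z)[:2]) for x in b[:1]])
print(monitor.sense())
for P in(T,S):print(ray(P,(320,240)))
E
```

```text
nest [([295.9, 221.0], 0.95, array([626.8,  45.4]))] [([311.1, 262.5], 0.78, array([625. ,  37.3]))]
staple [([290.9, 233.0], 0.64, array([586.8,  58.9]))] [([326.3, 266.0], 0.73, array([567.4,  90.7]))]
lock_center [([300.1, 217.6], 0.75, array([631.2,  33.7]))] [([310.3, 261.0], 0.68, array([617.6,  58.5]))]
dial_center [([294.9, 213.4], 0.5, array([636. ,  46.4]))] [([311.8, 245.1], 0.57, array([621.8,  38.9]))]
crown [] [([341.1, 264.2], 0.47, array([550.7,  46.4]))]
lock [([294.2, 218.6], 0.89, array([633.6,  49.7]))] [([232.0, 418.0], 0.7, array([565.6, 472.5]))]
kit_box [] [([307.8, 288.9], 0.55, array([628.1,  52.1]))]
cup [([157.7, 239.5], 0.72, array([605.4, 430.3]))] []
dish [([325.8, 189.3], 0.64, array([713.7, -38.8]))] [([284.9, 239.0], 0.78, array([732.7, -50.6]))]
lens [([277.5, 187.3], 0.64, array([724.9,  92.1]))] [([258.3, 270.2], 0.84, array([726.3,  97.3]))]
stick [([237.5, 235.3], 0.59, array([607.9, 209.7]))] [([286.8, 335.4], 0.93, array([603.8, 213.5]))]
tweezers [([358.7, 231.0], 0.72, array([ 605.9, -126.5]))] [([234.8, 420.2], 0.55, array([592.8, 430.8]))]
goggles [([485.1, 275.8], 0.68, array([ 466.4, -463.8]))] [([426.7, 208.0], 0.76, array([ 459.8, -467.1]))]
jar [([452.7, 217.5], 0.59, array([ 633.3, -391. ]))] [([362.7, 211.0], 0.9, array([ 634.6, -376.9]))]
{'time_s': 1.5, 'joint_positions': array([-1.3,  0.2,  1.5,  0. ,  1.4, -0.1]), 'qvel': array([ 0., -0., -0., -0., -0.,  0.]), 'joint_torque': array([  0. , -49.7, -39. ,  -0. ,   0. ,  -0. ]), 'tool_pos': array([ 241.5, -576.4,  228.1]), 'tcp_rot': array([[ 0.4, -0.9,  0. ],
       [-0.9, -0.4,  0. ],
       [-0. , -0. , -1. ]]), 'force': array([ 0.4, -0.2, -0.5]), 'ft_torque': array([ 0.,  0., -0.]), 'opening': 85.38290685905105}
(array([ 283.3,   19. , 1505.1]), array([ 0.2, -0. , -1. ]))
(array([257.8, 873.2, 637.9]), array([ 0.3, -0.8, -0.5]))
```

View pics/t1.png

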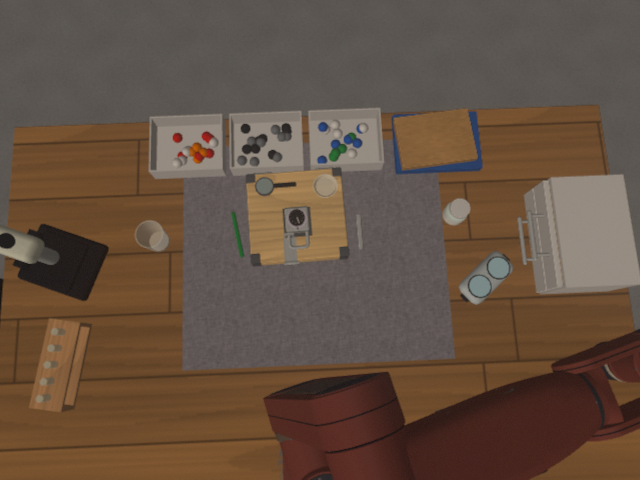

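View pics/s1.png

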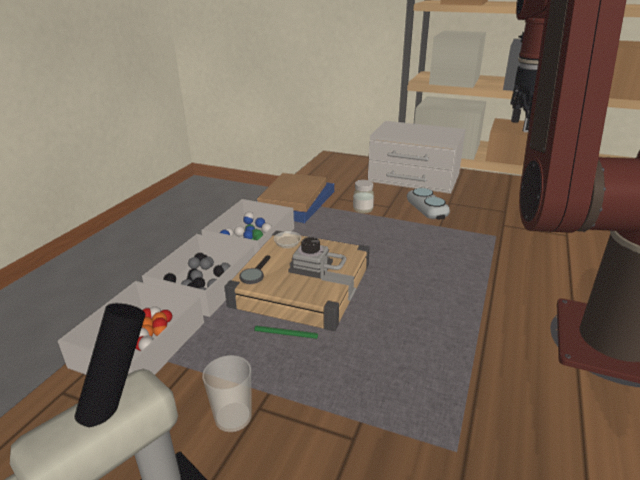

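The views show the box at about (298,217) in top, lock with dial at about (297,217) top and (311,245) side; the box is yawed slightly. I'll zoom in on both.

Run:
```python
from h import *
np.set_printoptions(precision=1,suppress=True)
T=get_image("top");S=get_image("side")
a=cv2.resize(T["img"][160:280,235:355],(480,480),interpolation=cv2.INTER_CUBIC)
b=cv2.resize(S["img"][225:305,270:350],(320,320),interpolation=cv2.INTER_CUBIC)
c=np.zeros((480,800,3),np.uint8);c[:,:480]=a;c[:320,480:]=b
cv2.imwrite("pics/c1.png",c)
d={}
for n in("dial","dial_center","crown","lock_center","kit_box","shackle"):
  for P,k in((T,"T"),(S,"S")):
    r=finder.regions_of(n,P)
    if r:
        m=r[0]["pixels"]; ys,xs=np.nonzero(m); print(n,k,round(r[0]["p"],2),r[0]["at"],m.sum(),xs.min(),xs.max(),ys.min(),ys.max(),xs.mean(),ys.mean())
        d[n+k]=(xs.mean(),ys.mean())
        if n=="kit_box": print(cv2.minAreaRect(np.c_[xs,ys].astype(np.float32)),[atz(T,p,55)[:2] for p in cv2.boxPoints(cv2.minAreaRect(np.c_[xs,ys].astype(np.float32)))] if k=="T" else "")
if "dialT" in d and "dialS" in d: print(tri(T,d["dialT"],S,d["dialS"]))
```

```text
dial T 0.59 [296.4, 216.7] 218 289 304 209 225 296.651376146789 217.25688073394497
dial S 0.69 [310.2, 243.8] 288 300 319 236 253 309.97569444444446 244.36111111111111
dial_center T 0.61 [298.3, 215.3] 212 289 304 209 225 296.74528301886795 217.3066037735849
dial_center S 0.72 [310.6, 244.7] 272 301 319 237 253 309.97058823529414 244.75
crown T 0.65 [303.3, 239.5] 146 288 310 232 249 300.7808219178082 242.8835616438356
crown S 0.64 [338.5, 265.2] 173 324 345 252 269 335.6300578034682 261.0115606936416
lock_center T 0.73 [301.2, 220.1] 649 286 309 207 249 297.748844375963 223.10939907550076
lock_center S 0.7 [312.0, 255.5] 982 292 344 237 270 312.9063136456212 255.13034623217922
kit_box T 0.84 [287.2, 223.7] 7421 246 349 168 265 296.2518528500202 219.6120468939496
((297.0934753417969, 216.85560607910156), (93.7772445678711, 99.55662536621094), 86.05481719970703) [array([768. , 181.9]), array([776.2, -90.5]), array([516.2, -93.4]), array([509. , 169.3])]
kit_box S 0.79 [297.1, 287.7] 7760 225 368 231 329 300.01765463917525 285.1395618556701
((296.1240234375, 276.2018127441406), (135.10255432128906, 89.35684204101562), 12.458247184753418) 
shackle T 0.57 [298.4, 224.0] 735 285 309 207 249 297.2231292517007 223.74693877551022
shackle S 0.55 [339.7, 256.1] 211 324 345 251 269 335.45023696682466 260.25118483412325
(array([624.7,  42.2, 112.5]), np.float64(0.1586977964276068))
```

View pics/c1.png

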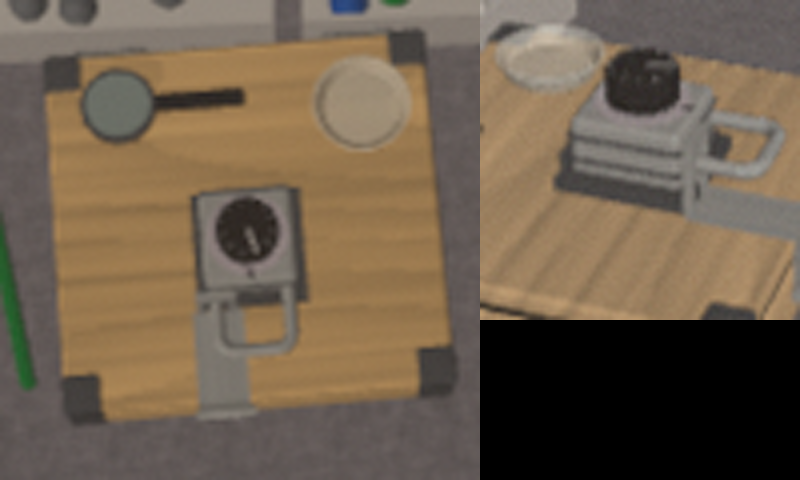

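The crop shows dial centre at crop (248,230), the shackle U towards (258,320), staple at left leg, yaw of a few degrees clockwise-ish. Computing yaw and the first move.

```bash
cat >> h.py <<'E'
np.set_printoptions(precision=2,suppress=True)
def go(x,y,z):
    s=monitor.sense();R=np.array(s["tcp_rot"]);p=np.array(s["tool_pos"])
    print("t",s["time_s"],"pos",p,"psi deg",np.degrees(np.arctan2(R[1,0],R[0,0])),"q",s["joint_positions"],"F",s["force"],"open",s["opening"])
    print("tool shift cm",R.T@(np.array([x,y,z])-p)/10)
E
python3 - <<'E'
from h import *
T=get_image("top")
c=[(44,57),(424,32),(455,392),(66,424)]
w=[atz(T,(235+u/4,160+v/4),55)[:2] for u,v in c]; print(np.array(w))
BL,BR,FR,FL=w
for a,b in((FR,FL),(BR,BL)): d=b-a; print(np.degrees(np.arctan2(-d[0],d[1])),np.linalg.norm(d))
for a,b in((FR,BR),(FL,BL)): d=b-a; print(np.degrees(np.arctan2(d[1],d[0])),np.linalg.norm(d))
# body top corners
w=[atz(T,(235+u/4,160+v/4),99)[:2] for u,v in[(194,193),(296,188),(301,284),(200,291)]];print(np.array(w),np.mean(w,0))
go(625,42,200)
E
```

```text
[[765.65 177.07]
 [772.63 -83.36]
 [522.22 -90.5 ]
 [511.73 167.04]]
2.3332930046543696 257.754856402792
1.5355527331137884 260.51947920144386
1.6331616823884558 250.51072563056385
2.2607616945226687 254.11937267009503
[[653.81  75.93]
 [654.38   9.15]
 [590.01   8.57]
 [588.13  74.13]] [621.58  41.94]
t 2.25 pos [ 241.53 -576.44  228.08] psi deg -67.26534851490682 q [-1.3   0.22  1.53 -0.    1.39 -0.13] F [-0.86  0.59  0.67] open 84.95356444938534
tool shift cm [-42.22 -59.27   2.81]
```

Call:
send_rows:
  steps:
    - [[-2.64,-3.7,0,0,1],[-2.64,-3.7,0,0,1],[-2.64,-3.7,0,0,1],[-2.64,-3.7,0,0,1],[-2.64,-3.7,0,0,1],[-2.64,-3.7,0,0,1],[-2.64,-3.7,0,0,1],[-2.64,-3.7,0,0,1],[-2.64,-3.7,0,0,1],[-2.64,-3.7,0,0,1],[-2.64,-3.7,0,0,1],[-2.64,-3.7,0,0,1]]

```text
time_s: 3.45
tool_pos: [529.4, -110.9, 228.4]
tcp_rot: [[0.387, -0.922, 0.001], [-0.922, -0.387, -0.0], [0.001, -0.001, -1.0]]
force: [0.4, -1.1, -0.2]
opening: 85.3
```

Call:
send_rows:
  steps:
    - [[-2.64,-3.7,0,0,1],[-2.64,-3.7,0,0,1],[-2.64,-3.7,0,0,1],[-2.64,-3.7,0,0,1],[0,0,0,-8,1],[0,0,0,-8,1],[0,0,0,-8,1],[0,0,0,-8,1],[0,0,0,-8,1],[0,0,0,-8,1],[0,0,0,-8,1],[0,0,0,-8,0.7]]

```text
time_s: 4.65
tool_pos: [624.3, 41.9, 228.1]
tcp_rot: [[0.999, -0.051, 0.0], [-0.051, -0.999, 0.0], [0.0, -0.0, -1.0]]
force: [-0.4, -0.1, -0.3]
opening: 73.3
```

Run:
```python
from h import *
go(623.5,42,122)
S=get_image("side")
cv2.imwrite("pics/s2.png",cv2.resize(S["img"][150:310,230:430],(800,640))[:600])
```

```text
t 4.65 pos [624.3   41.93 228.11] psi deg -2.935009318402467 q [-0.06  0.22  1.52  0.    1.39 -0.01] F [-0.44 -0.07 -0.26] open 73.26921810489617
tool shift cm [-0.08 -0.   10.61]
```

Call:
send_rows:
  steps:
    - [[-0.08,0,3,0,0.75],[0,0,3,0,0.75],[0,0,2,0,0.75],[0,0,1,0,0.75],[0,0,0,0,0.75]]

```text
time_s: 5.2
tool_pos: [622.4, 42.0, 136.4]
tcp_rot: [[0.998, -0.058, -0.003], [-0.058, -0.998, 0.0], [-0.003, -0.0, -1.0]]
force: [1.1, 0.0, -0.4]
opening: 63.9
```

Run:
```python
from h import *
go(623.5,42,122)
S=get_image("side")
cv2.imwrite("pics/s2.png",cv2.resize(S["img"][170:290,250:410],(800,600),interpolation=cv2.INTER_CUBIC))
```

```text
t 5.2 pos [622.41  42.02 136.41] psi deg -3.3478133939943766 q [-0.06  0.3   1.61  0.    1.24 -0.  ] F [ 1.14  0.03 -0.44] open 63.875790864308435
tool shift cm [ 0.11 -0.    1.44]
```

View pics/s2.png

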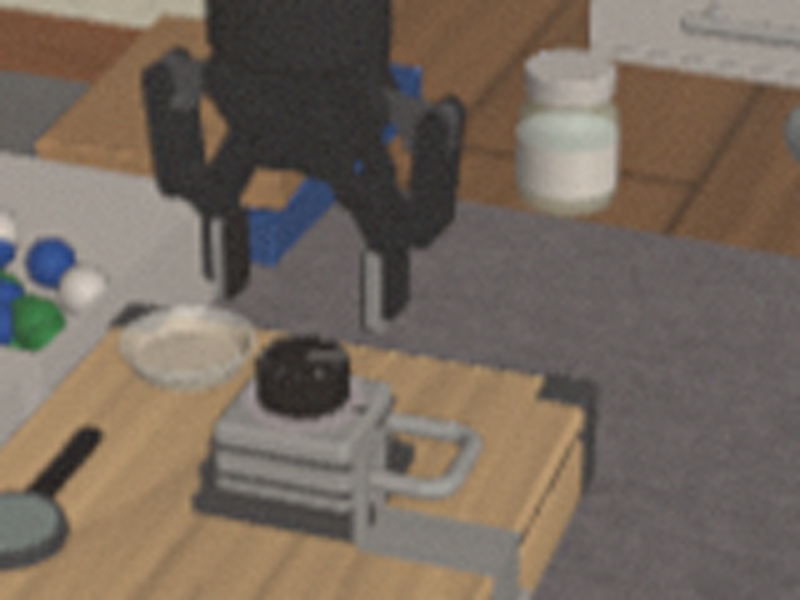

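The jaws straddle the dial: tips at (230,300) and (375,330), dial at (303,375), centred in x. Lowering and closing gently.

Call:
send_rows:
  steps:
    - [[0.1,0,0.8,0,0.75],[0,0,0.6,0,0.75],[0,0,0,0,0.6],[0,0,0,0,0.4],[0,0,0,0,0.3],[0,0,0,0,0.3],[0,0,0,0,0.3]]
  newtons: 25

```text
time_s: 5.95
tool_pos: [624.7, 41.9, 124.4]
tcp_rot: [[0.998, -0.057, 0.0], [-0.057, -0.998, -0.0], [0.0, 0.0, -1.0]]
force: [0.0, 0.1, 0.2]
opening: 25.5
```

Run:
```python
from h import *
go(623.5,42,120)
S=get_image("side")
cv2.imwrite("pics/s3.png",cv2.resize(S["img"][170:290,250:410],(800,600),interpolation=cv2.INTER_CUBIC))
```

```text
t 5.95 pos [624.66  41.89 124.38] psi deg -3.2689412951710644 q [-0.06  0.31  1.62 -0.    1.21 -0.  ] F [0.03 0.13 0.16] open 25.508916634474986
tool shift cm [-0.12 -0.    0.44]
```

View pics/s3.png

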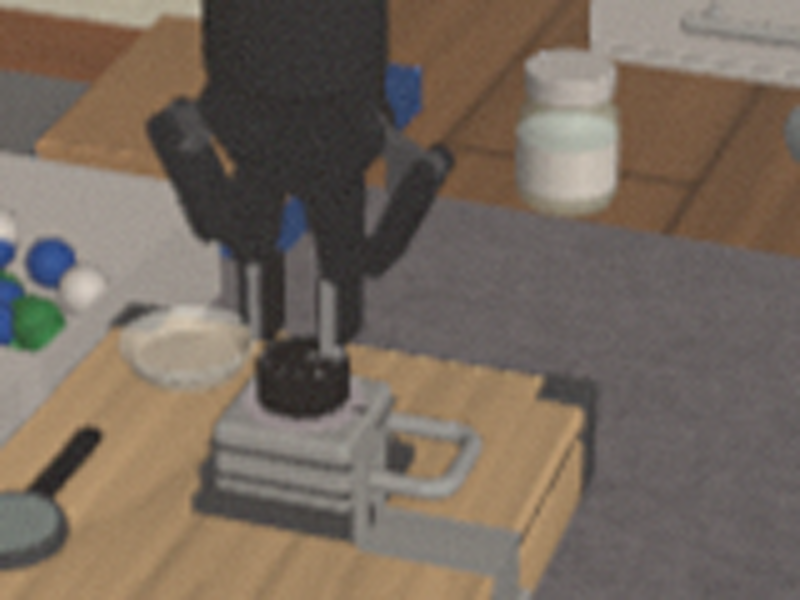

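Run:
```python
from h import *
S=get_image("side")
s=monitor.sense();p=np.array(s["tool_pos"])
K=np.array(S["camera_matrix"],float)
def pr(q):
    u=cv2.projectPoints(np.array([q],float),np.array(S["rvec"],float),np.array(S["tvec"],float),K,None)[0][0,0]
    return (u-[250,170])*5
for z in(105.4,110,115,120,124,130):
    print(z,[pr(p+[dx,dy,z-p[2]]) for dx in(-13,13) for dy in (11,-11)])
print("dial top",pr([624,42,120]),pr([624,42,101]),pr([604,42,120]),pr([644,42,120]))
```

```text
105.4 [array([318.23, 403.24]), array([337.69, 379.29]), array([263.06, 392.11]), array([283.29, 368.53])]
110 [array([318.07, 394.05]), array([337.57, 370.2 ]), array([262.77, 382.98]), array([283.05, 359.5 ])]
115 [array([317.89, 384.02]), array([337.44, 360.29]), array([262.46, 373.  ]), array([282.79, 349.63])]
120 [array([317.71, 373.94]), array([337.31, 350.32]), array([262.15, 362.97]), array([282.54, 339.72])]
124 [array([317.56, 365.85]), array([337.2 , 342.32]), array([261.9 , 354.92]), array([282.33, 331.76])]
130 [array([317.35, 353.64]), array([337.05, 330.25]), array([261.53, 342.78]), array([282.02, 319.75])]
dial top [301.12 356.96] [301.94 394.7 ] [343.83 365.31] [258.92 348.71]
```

Fingers closed to 25 mm without meeting the dial; the image puts the tips near z≈129 mm (px (320,350)), just above the dial top. So the tips are less far ahead of the TCP than expected; reopen and go lower in steps.

Call:
send_rows:
  steps:
    - [[0,0,0,0,0.7],[0,0,0,0,0.7],[0,0,0,0,0.7],[-0.1,0,0.6,0,0.7],[0,0,0.6,0,0.7],[0,0,0.6,0,0.7],[0,0,0,0,0.7]]

```text
time_s: 6.75
tool_pos: [622.4, 42.1, 104.3]
tcp_rot: [[0.998, -0.057, -0.003], [-0.057, -0.998, 0.0], [-0.003, -0.0, -1.0]]
force: [0.5, -0.2, 0.4]
opening: 59.6
```

Run:
```python
from h import *
go(623.5,42,100)
S=get_image("side")
cv2.imwrite("pics/s4.png",cv2.resize(S["img"][170:290,250:410],(800,600),interpolation=cv2.INTER_CUBIC))
```

```text
t 6.75 pos [622.4   42.06 104.34] psi deg -3.264359064837201 q [-0.06  0.33  1.63  0.    1.18 -0.  ] F [ 0.51 -0.17  0.39] open 59.57395269682213
tool shift cm [0.11 0.   0.43]
```

View pics/s4.png

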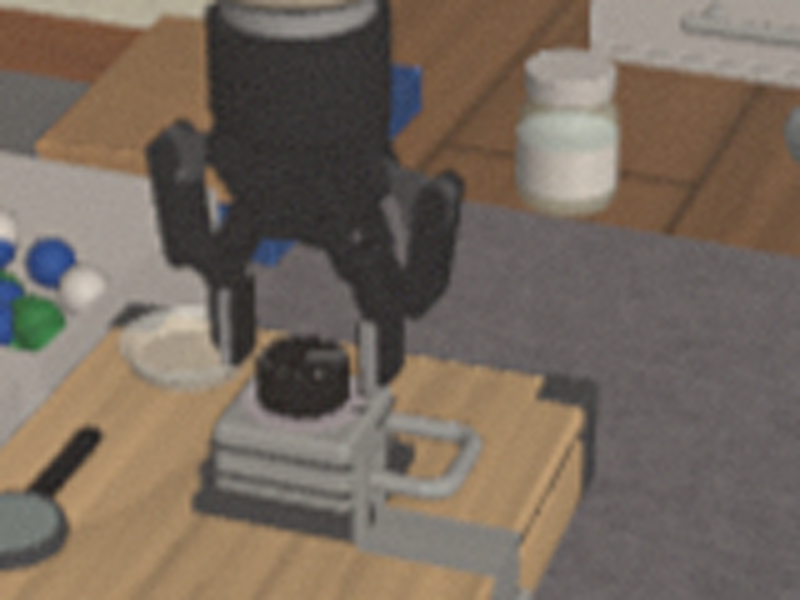

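Tips now flank the dial at (228,365) and (370,400), near its lower half. 2 mm lower, then close.

Call:
send_rows:
  steps:
    - [[0.1,0,0.2,0,0.6],[0,0,0,0,0.4],[0,0,0,0,0.3],[0,0,0,0,0.3],[0,0,0,0,0.3]]
  newtons: 28

```text
time_s: 7.3
tool_pos: [624.4, 41.9, 104.3]
tcp_rot: [[0.998, -0.057, -0.0], [-0.057, -0.998, -0.0], [-0.0, 0.0, -1.0]]
force: [-2.5, -0.2, 2.3]
opening: 38.7
```

Call:
send_rows:
  steps:
    - [[0,0,0,3,0.3],[0,0,0,4,0.3],[0,0,0,4,0.3],[0,0,0,4,0.3],[0,0,0,4,0.3],[0,0,0,4,0.3],[0,0,0,4,0.3],[0,0,0,4,0.3],[0,0,0,4,0.3],[0,0,0,4,0.3]]

```text
time_s: 8.3
tool_pos: [624.3, 42.1, 104.3]
tcp_rot: [[0.738, -0.675, -0.0], [-0.675, -0.738, 0.0], [-0.0, 0.0, -1.0]]
force: [-3.0, 1.2, 2.3]
opening: 38.5
```

```bash
cat >> h.py <<'E'
def look():
    s=monitor.sense();print(s["force"],s["ft_torque"])
    S=get_image("side");r=finder.regions_of("shackle",S)
    for x in r[:2]:
        ys,xs=np.nonzero(x["pixels"]);print("shackle",x["p"],xs.min(),xs.max(),ys.min(),ys.max())
    return S
E
python3 - <<'E'
from h import *
go(624,42,104);look()
E
```

```text
t 8.3 pos [624.3   42.13 104.26] psi deg -42.416871143976515 q [-0.06  0.33  1.63  0.    1.18  0.68] F [-2.95  1.16  2.33] open 38.51594864949552
tool shift cm [-0.01  0.03  0.03]
[-2.95  1.16  2.33] [0.03 0.45 0.04]
shackle 0.45 324 345 253 269
```

Not yet sprung; continue turning.

Call:
send_rows:
  steps:
    - [[0,0,0,4,0.3],[0,0,0,4,0.3],[0,0,0,4,0.3],[0,0,0,4,0.3],[0,0,0,0,0.3]]

```text
time_s: 8.9
tool_pos: [624.3, 42.3, 104.3]
tcp_rot: [[0.527, -0.85, -0.0], [-0.85, -0.527, 0.0], [-0.001, 0.0, -1.0]]
force: [-4.3, 1.7, 2.9]
opening: 38.5
```

Run:
```python
from h import *
look()
```

```text
[-4.34  1.67  2.94] [ 0.23  0.63 -0.01]
shackle 0.54 324 351 251 270
```

Run:
```python
from h import *
S=look()
cv2.imwrite("pics/s5.png",cv2.resize(S["img"][170:290,250:410],(800,600),interpolation=cv2.INTER_CUBIC))
```

```text
[-4.19  1.22  5.  ] [ 0.27  0.72 -0.01]
shackle 0.71 324 351 252 270
shackle 0.4 292 351 238 271
```

View pics/s5.png

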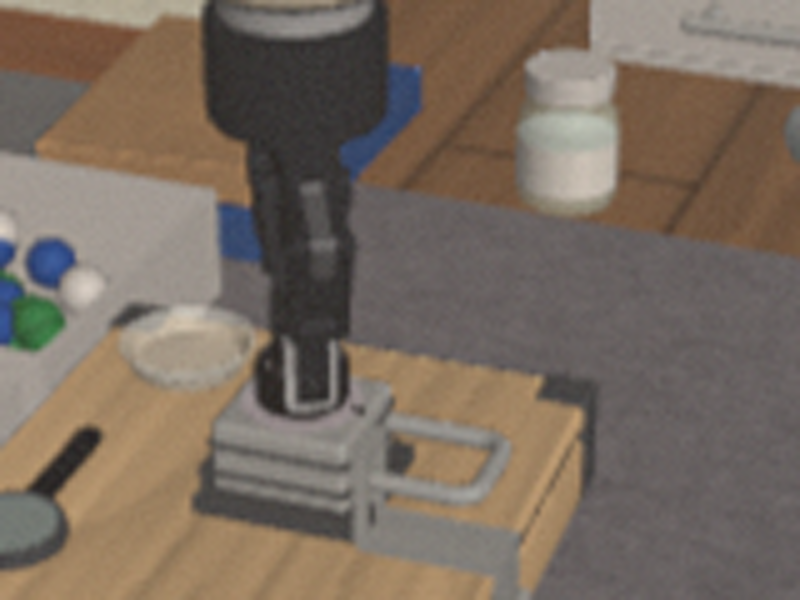

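The shackle has visibly sprung (crown now at about (495,465)). Release, lift, turn the wrist back.

Call:
send_rows:
  steps:
    - [[0,0,0,0,0.7],[0,0,0,0,0.7],[0,0,0,0,0.7],[0,0,-3,0,0.7],[0,0,-3,0,0.7],[0,0,0,-8,0.5],[0,0,0,-8,0.5],[0,0,0,-8,0.5],[0,0,0,-8,0.5],[0,0,0,-8,0.5],[0,0,0,-8,0.5],[0,0,0,-8,0.5]]

```text
time_s: 10.3
tool_pos: [624.7, 41.7, 164.0]
tcp_rot: [[0.999, -0.034, 0.0], [-0.034, -0.999, -0.0], [0.0, 0.0, -1.0]]
force: [0.2, 0.8, 0.4]
opening: 42.6
```

Call:
send_rows:
  steps:
    - [[0,0,0,-4,0.5],[-3,0,0,0,0.5],[-3,0,0,0,0.5],[-2.5,0,0,0,0.5],[0,0,0,0,0.5]]

```text
time_s: 10.8
tool_pos: [537.1, 39.4, 163.5]
tcp_rot: [[1.0, 0.031, -0.002], [0.031, -1.0, -0.0], [-0.002, 0.0, -1.0]]
force: [0.0, 0.0, 0.2]
opening: 42.6
```

Run:
```python
from h import *
go(537.5,39,100)
S=look()
T=get_image("top")
for P in (S,T):
  for n in("crown",):
    for x in finder.spot_point(n,P)[:2]: print(n,x["p"],x["at"],atz(P,x["at"],81))
K=np.array(S["camera_matrix"],float);s=monitor.sense()
pr=lambda q:cv2.projectPoints(np.array([q],float),np.array(S["rvec"],float),np.array(S["tvec"],float),K,None)[0][0,0]
for q in([537.5,39,81],[533,39,81],[537.5,53,81],[537.5,25,81]):print(q,(pr(q)-[250,170])*5)
cv2.imwrite("pics/s6.png",cv2.resize(S["img"][170:290,250:410],(800,600),interpolation=cv2.INTER_CUBIC))
```

```text
t 10.8 pos [537.09  39.38 163.49] psi deg 1.749671302357505 q [-0.07  0.07  1.82 -0.    1.25 -0.1 ] F [0.05 0.03 0.21] open 42.57763095438536
tool shift cm [0.05 0.04 6.35]
[0.05 0.03 0.21] [ 0.03 -0.08 -0.02]
shackle 0.47 324 351 253 270
crown 0.78 [347.5, 266.2] [535.24  48.89  81.  ]
crown 0.37 [298.3, 249.0] [547.24  41.59  81.  ]
[537.5, 39, 81] [490.14 468.42]
[533, 39, 81] [500.02 470.45]
[537.5, 53, 81] [479.3  484.81]
[537.5, 25, 81] [500.75 452.38]
```

View pics/s6.png

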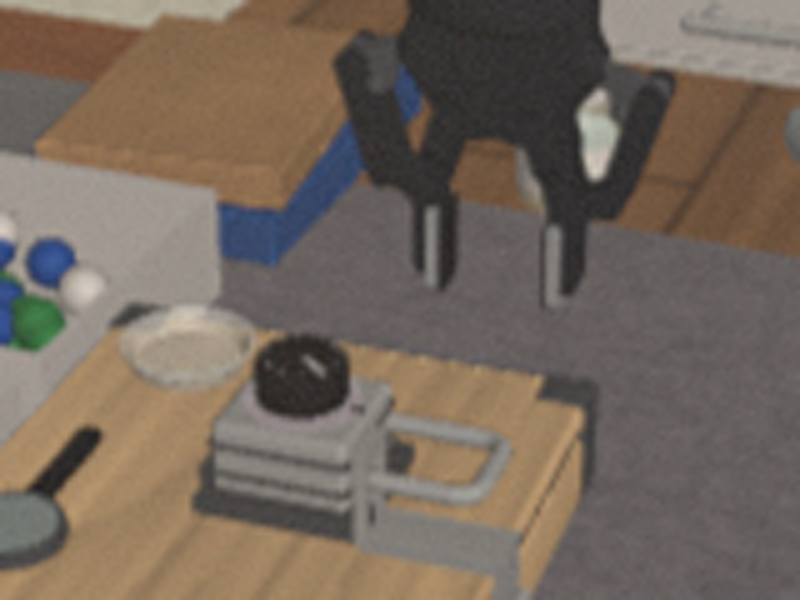

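The crown centre is at (491,468), just where (537,39,81) projects, with the fingers straddling it in x at (440)/(545). Descend and grip the crown.

Call:
send_rows:
  steps:
    - [[0,0,3,0,0.4],[0,0,3,0,0.4],[0,0,1.5,0,0.4],[0,0,1,0,0.4],[0,0,1,0,0.4],[0,0,0.5,0,0.4],[0,0,0,0,0.4]]

```text
time_s: 11.75
tool_pos: [539.6, 39.3, 64.0]
tcp_rot: [[1.0, 0.03, -0.0], [0.03, -1.0, -0.0], [-0.0, -0.0, -1.0]]
force: [-0.3, -0.3, -0.0]
opening: 34.5
```

Run:
```python
from h import *
go(537.5,39,62)
S=get_image("side")
cv2.imwrite("pics/s7.png",cv2.resize(S["img"][170:290,250:410],(800,600),interpolation=cv2.INTER_CUBIC))
```

```text
t 11.75 pos [539.6   39.35  63.95] psi deg 1.7358368141568856 q [-0.07  0.2   1.88 -0.    1.06 -0.1 ] F [-0.3  -0.29 -0.01] open 34.481511954892675
tool shift cm [-0.21  0.03  0.2 ]
```

View pics/s7.png

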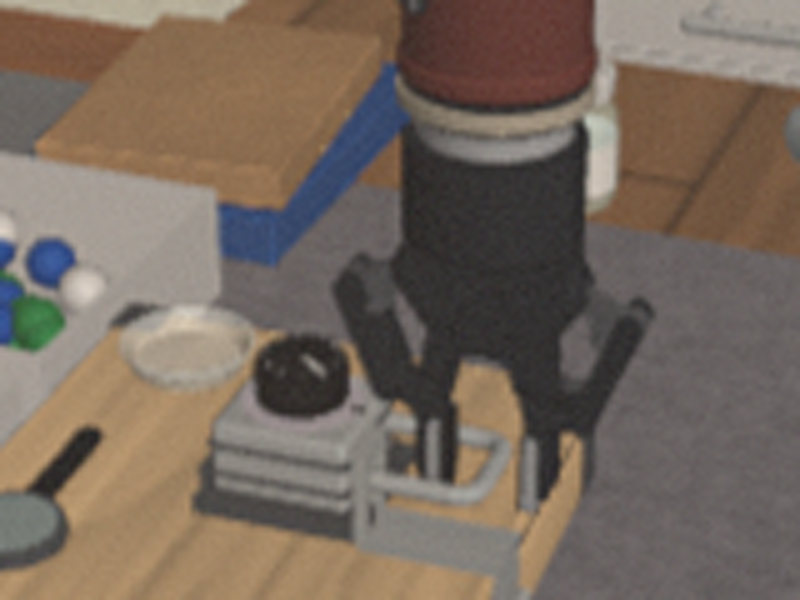

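The inner finger is inside the U at (437,465), outer one outside at (535,480). Slightly lower, close, and pull −x.

Call:
send_rows:
  steps:
    - [[-0.2,0,0.4,0,0.4],[0,0,0,0,0.2],[0,0,0,0,0.05],[0,0,0,0,0.05],[0,0,0,0,0.05]]
  newtons: 30

```text
time_s: 12.3
tool_pos: [537.6, 39.3, 60.4]
tcp_rot: [[1.0, 0.03, 0.0], [0.03, -1.0, 0.0], [0.0, -0.0, -1.0]]
force: [-2.1, 0.0, 0.9]
opening: 7.8
```

Call:
send_rows:
  steps:
    - [[-0.3,0,0,0,0.05],[-0.3,0,0,0,0.05],[-0.3,0,0,0,0.05],[-0.3,0,0,0,0.05],[-0.2,0,0,0,0.05],[-0.1,0,0,0,0.05],[0,0,0,0,0.05],[0,0,0,0,0.05]]

```text
time_s: 13.1
tool_pos: [522.6, 38.8, 60.2]
tcp_rot: [[1.0, 0.03, 0.0], [0.03, -1.0, -0.0], [0.0, 0.0, -1.0]]
force: [0.7, 0.4, 1.2]
opening: 7.8
```

Run:
```python
from h import *
go(537.5,39,62)
S=look()
cv2.imwrite("pics/s8.png",cv2.resize(S["img"][170:290,250:410],(800,600),interpolation=cv2.INTER_CUBIC))
```

```text
t 13.1 pos [522.64  38.82  60.19] psi deg 1.737702552534883 q [-0.08  0.17  1.92 -0.    1.05 -0.11] F [0.72 0.38 1.21] open 7.821750258085621
tool shift cm [ 1.49  0.03 -0.18]
[0.72 0.38 1.21] [-0.02 -0.23 -0.02]
shackle 0.56 329 353 253 270
```

View pics/s8.png

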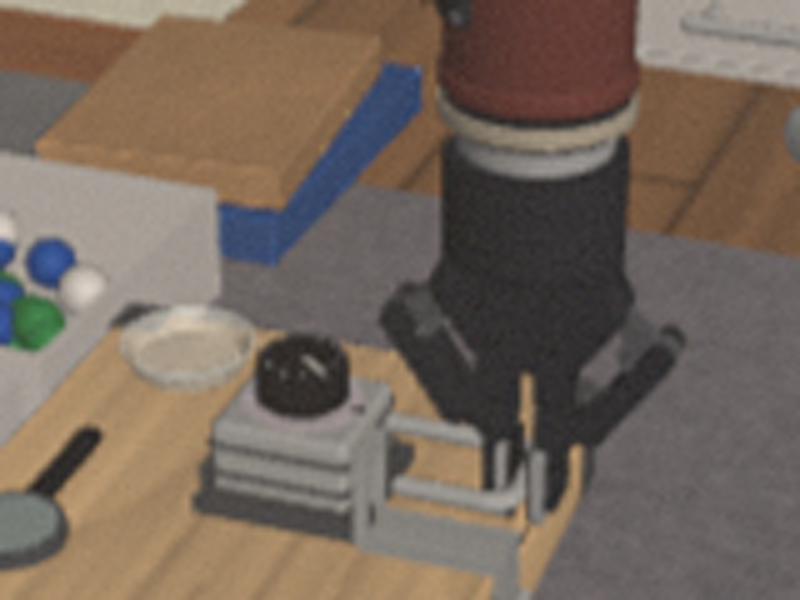

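The crown is held and drawn out (now near (525,475)); lock still in place. A little more to feel the stop.

Call:
send_rows:
  steps:
    - [[-0.1,0,0,0,0.05],[-0.1,0,0,0,0.05],[0,0,0,0,0.05],[0,0,0,0,0.05]]

```text
time_s: 13.6
tool_pos: [521.3, 38.7, 60.4]
tcp_rot: [[1.0, 0.03, 0.002], [0.03, -1.0, -0.0], [0.002, 0.0, -1.0]]
force: [4.0, -0.3, 0.4]
opening: 7.9
```

At the stop (4 N). Release, rise, move over the lock and turn 90°.

Call:
send_rows:
  steps:
    - [[0,0,0,0,0.35],[0,0,0,0,0.35],[0,0,0,0,0.35],[0,0,-3,0,0.35],[0,0,-4,0,0.35],[0,0,-3,0,0.5],[3,0,0,0,0.5],[3,0,0,0,0.5],[3,0,0,0,0.5],[1.2,0,0,0,0.5],[0,0,0,8,1],[0,0,0,8,1]]

```text
time_s: 14.8
tool_pos: [622.2, 41.9, 159.2]
tcp_rot: [[0.968, -0.252, -0.002], [-0.252, -0.968, 0.0], [-0.002, 0.0, -1.0]]
force: [-0.3, -0.5, -0.8]
opening: 70.6
```

Call:
send_rows:
  steps:
    - [[0,0,0,8,1],[0,0,0,8,1],[0,0,0,8,1],[0,0,0,8,1],[0,0,0,8,1],[0,0,0,8,1],[0,0,0,8,1],[0,0,0,8,1],[0,0,0,8,1],[0,0,0,2,1],[0,0,0,0,1],[0,0,0,0,1]]

```text
time_s: 16.0
tool_pos: [622.1, 41.9, 159.7]
tcp_rot: [[0.032, -1.0, -0.001], [-1.0, -0.032, 0.0], [-0.0, 0.001, -1.0]]
force: [0.4, 0.6, 0.1]
opening: 85.4
```

Run:
```python
from h import *
go(623.5,42,60)
S=look()
cv2.imwrite("pics/s9.png",cv2.resize(S["img"][170:290,250:410],(800,600),interpolation=cv2.INTER_CUBIC))
```

```text
t 16.0 pos [622.09  41.9  159.72] psi deg -88.19337649906026 q [-0.06  0.27  1.6   0.    1.27  1.48] F [0.37 0.59 0.06] open 85.35175934458422
tool shift cm [-0.   -0.15  9.97]
[0.37 0.59 0.06] [ 0.06 -0.05  0.02]
shackle 0.61 329 358 253 272
```

View pics/s9.png

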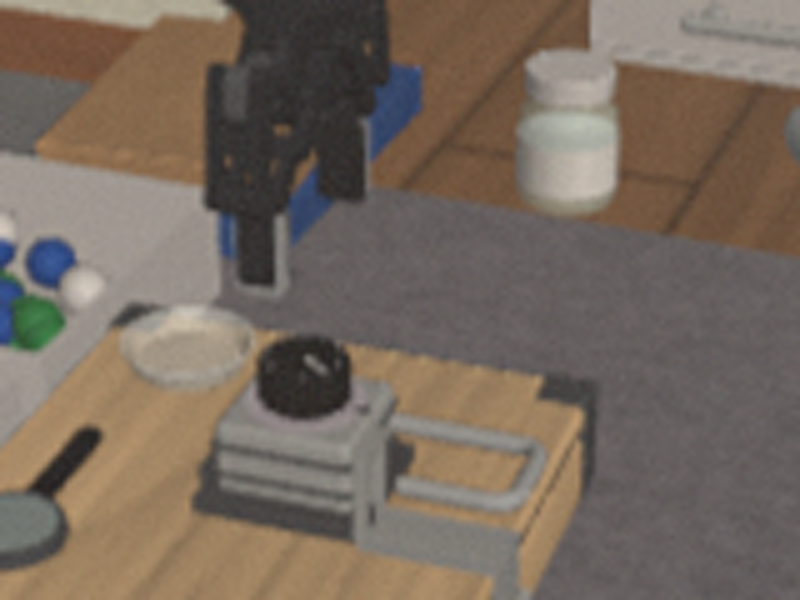

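The shackle is fully out (crown at (530,475)), lock still nested, open jaws over it. Descend and check before closing.

Call:
send_rows:
  steps:
    - [[0,0,2,0,1],[0,0,2,0,1],[0,0,2,0,1],[0,0,1,0,1],[0,0,1,0,1],[0,0,1,0,1],[0,0,0.5,0,1],[0,0,0,0,1]]

```text
time_s: 16.9
tool_pos: [622.1, 41.9, 64.5]
tcp_rot: [[0.03, -1.0, -0.001], [-1.0, -0.03, 0.0], [-0.0, 0.001, -1.0]]
force: [-0.0, 0.7, -0.6]
opening: 85.3
```

Run:
```python
from h import *
go(623.5,42,60)
S=look()
cv2.imwrite("pics/s10.png",cv2.resize(S["img"][170:290,250:410],(800,600),interpolation=cv2.INTER_CUBIC))
```

```text
t 16.9 pos [622.14  41.88  64.48] psi deg -88.26196822606038 q [-0.06  0.38  1.65 -0.    1.11  1.48] F [-0.05  0.67 -0.57] open 85.30074390310354
tool shift cm [-0.01 -0.14  0.45]
[-0.05  0.67 -0.57] [-0.01 -0.   -0.02]
shackle 0.84 328 358 252 271
```

View pics/s10.png

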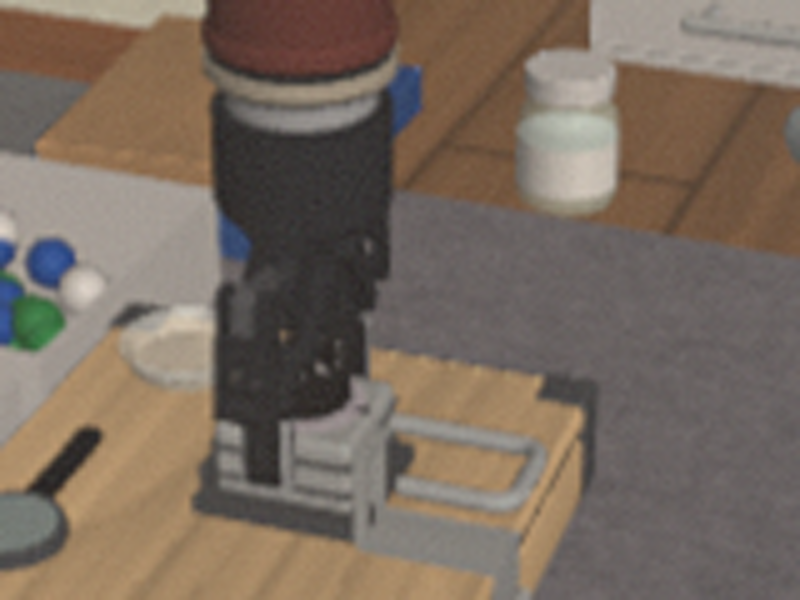

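Fingers flank the body, near tip at (265,488), well down its side and no contact. Close and lift.

Call:
send_rows:
  steps:
    - [[0,0,0,0,0.8],[0,0,0,0,0.6],[0,0,0,0,0.6],[0,0,0,0,0.5],[0,0,0,0,0.5],[0,0,0,0,0.5]]
  newtons: 60

```text
time_s: 17.6
tool_pos: [623.4, 42.0, 66.3]
tcp_rot: [[0.03, -1.0, 0.002], [-1.0, -0.03, 0.0], [-0.0, -0.002, -1.0]]
force: [0.6, 0.3, 4.7]
opening: 60.9
```

Call:
send_rows:
  steps:
    - [[0,0,-0.3,0,0.5],[0,0,-0.7,0,0.5],[0,0,-1,0,0.5],[0,0,-1,0,0.5],[0,0,0,0,0.5]]

```text
time_s: 18.1
tool_pos: [622.9, 41.8, 96.3]
tcp_rot: [[0.03, -1.0, 0.001], [-1.0, -0.03, -0.0], [0.0, -0.001, -1.0]]
force: [1.0, -0.1, -4.8]
opening: 61.0
```

Weight of −4.8 N is carried freely. Lift the remaining 9 cm.

Call:
send_rows:
  steps:
    - [[0,0,-1,0,0.5],[0,0,-1.5,0,0.5],[0,0,-1.5,0,0.5],[0,0,-1.5,0,0.5],[0,0,-1.5,0,0.5],[0,0,-1.2,0,0.5],[0,0,-0.8,0,0.5],[0,0,0,0,0.5],[0,0,0,0,0.5],[0,0,0,0,0.5],[0,0,0,0,0.5],[0,0,0,0,0.5]]

```text
time_s: 19.3
tool_pos: [622.1, 41.9, 184.3]
tcp_rot: [[0.03, -1.0, -0.001], [-1.0, -0.03, 0.0], [-0.0, 0.001, -1.0]]
force: [-0.5, -0.2, -5.4]
opening: 60.6
```

Run:
```python
from h import *
go(623.5,42,186)
S=look();print(np.abs(monitor.sense()["qvel"]).max())
cv2.imwrite("pics/s11.png",cv2.resize(S["img"][130:310,230:470],(800,600),interpolation=cv2.INTER_CUBIC))
```

```text
t 19.3 pos [622.12  41.88 184.34] psi deg -88.26582983494842 q [-0.06  0.25  1.57  0.    1.32  1.48] F [-0.54 -0.19 -5.38] open 60.58217397478146
tool shift cm [-0.01 -0.14 -0.17]
[-0.54 -0.19 -5.38] [-0.02 -0.05  0.03]
shackle 0.83 328 361 204 221
shackle 0.16 240 266 258 282
0.0013874638649172739
```

```bash
python3 -c "
from h import *
print(arm.hand_in())"
```

```text
the job is handed in; nothing more can be done
None
```

The padlock is open and the arm is holding it still above the box; I handed the job in at about 19 s of the 58 s allowed. No verdict was reported.

- **Dial:** I gripped it at about 28 N and turned it clockwise by about 55°. The side picture showed the shackle spring out.
- **Shackle:** I pulled the crown out about 16 mm more, until the force rose to 4 N at the stop. The next picture showed the shackle fully out and the lock still in its nest.
- **Lift:** I gripped the body across its width at 60 N and raised it about 118–120 mm straight up, with the tool vertical.

**Last checks:**
- The wrist carried 5.4 N, about the lock's weight, and the finger opening stayed steady at 60.6 mm.
- The arm was at rest.
- In the side camera the shackle had moved up by about 49 pixels, which fits the lift, and it still looked fully out.

**What disagreed or was not checked:**
- **Fingertip height:** the fingertips stood roughly 20 mm higher than the reported tool position suggested. My first close on the dial therefore passed over its top without touching it, and I set the later heights from the pictures.
- **Last picture:** the viewing limit of 12 was reached, so I could not view the final pose. That check rests on the sensor readings and the network's output.
- **Bystanders:** I did not measure them at the end. The arm stayed well clear of them, and those in view showed no change in the pictures.

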